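# Jack up the overhanging casting in the vise

## Robot

A 6-joint arm with a two-finger parallel gripper is mounted at the origin on the work surface. World frame = base frame: x ahead of the robot, y to its left, z up, the work surface at z = 0. Lengths are in m, angles in rad, forces in N, time in s.
With the tool pointing down it reaches from about 0.25 to 0.725 m from the base axis. Payload 4 kg.
Tool frame: the origin (TCP) lies at the very end of the fingers, on their centre line; the grasp point (between the pads) lies 19 mm behind it; z points along the fingers, y is the line along which they close (so a half turn about z gives the same grasp; the last joint's range is limited). The gripper opens to 85 mm and grips with 20 to 120 N. Pads are 22 mm wide; open, the fingers measure 114 mm over their backs; the gripper's body (76 mm by 85 mm) begins 54 mm behind the grasp point. The pads swing forward as they close: fully open they stand 13 mm farther back than shut.
Start: joints at [-1.222, 0.241, 0.005, 1.335, 0, 1.571], TCP at [0.171, -0.47, 0.231] pointing down, gripper open.
Joint ranges: [-2.72, 2.72], [-1.05, 1.87], [-1.09, 1.28], [-1.99, 2.15], [-1.42, 1.44], [-3.14, 3.14]. Speed limits (rad/s): [2.79, 2.79, 3.14, 3.14, 3.14, 3.14].

## Interface

Orientations are given as a rotation vector (axis times angle).
In Python, from station import env gives the robot as it stands.
- The arm moves only by the tool carry_out, never from a script. Its argument "moves" is a list of rows, each a list of 7 numbers: the shift along the tool's x, y, z each as a share of 25 cm, from -1 to 1, then the turn, a rotation vector about the tool's x, y, z each as a share of 60 degrees, from -1 to 1, then the gripper's target within -1 to 1 (fully open at 1, half-way at 0, shut at -1). In form: [[tx, ty, tz, ax, ay, az, claw], ...]. A call has 1 to 8 rows; each row shifts and turns the commanded pose from where the row before left it, along the tool's axes as they then stand; what a row does not reach is not made up. A row lasts 1/10 s, in which the tool goes at most 50 mm and 8.59 degrees, less where a joint would pass 70% of its speed; a pose out of reach is approached as far as the arm can. A call with a number of a shift or a turn outside -1 to 1 is refused whole. A call with a gripper value outside its range is refused whole. The fingers move at their own pace and stop on an object; "grip_force" is the grip in N (left out, the last holds). Time passes only in rows, so rows that do not move let the fingers close. It gives the time, the measured TCP pose, the force, the opening and the grip force at its end, in the units of the state.
- env.state(): the state, without advancing time (a new reading comes with each control period).
- env.capture(name): name is "scene" or "top"; returns (picture, depth): 420x560x3 uint8, red, green, blue; 420x560 float32, m along the optical axis (not along the pixel's ray), 0 where there is no reading.
- env.camera_params(name): a dict with "intrinsics" (3x3 intrinsics, pixels), "k1" (the pictures are not rectified: a ray, as slopes to the right and down, at radius r is drawn at 1 + k1 r^2 times it, then the intrinsics apply), "xyz" and "attitude" of the camera in the world. Camera axes: x right, y up, looking along -z (the intrinsics and any distortion apply to the point x, -y, -z); pixel columns grow to the right and rows downward; lengths in m; the calibration is good to about 2 mm. A picture is of the moment at which its call begins. camera_params takes no time and is no camera call.
- env.close_job(): hands the job in; it is judged then, once.
Trained networks look in the newest picture that a camera, given by its name, has taken for a name from the list of things; names that differ only in an ending like _2 or _b are one class to them, and where a whole thing is asked for, a point or a joint stands for the part that bears it (a point fixed in the world has none). Each returns a list of dicts, best first, with "p" (0 to 1); they miss things now and then, are a little off and sometimes report something else, mostly with a low value. They report only what shows in the picture. A call takes as long as a camera call. They do not tell look-alikes from the thing itself.
- env.search_frame(camera, target): "extent" ([left, top, width, height] in pixels, round what is visible of it).
The state is a dict: "time_s": time; "q": joint angles; "joint_velocities": joint speeds; "joint_efforts": joint torques, N m; "tool_pos": TCP position; "tool_rot": TCP orientation; "force": force on the tool from outside, world axes, zero at the start; "ft_torque": the same for the moment, N m; "gripper_width": finger opening in m; "grip_force": force on a finger pad.
Only numpy, scipy, OpenCV 4.12 (cv2) and the standard library are available. Lean on these libraries where they do the work, as an engineer would, in place of code of your own. Each camera call takes 0.05 s, during which the arm holds its last target. There are 200 camera calls.

## Task

Put the loose crank on the jack's square drive, fully down on its collar, and wind it clockwise until the jack's toe meets the boss under the overhanging casting, which you will feel as the crank getting heavier; then give it about a quarter of a turn more so that the pad on the toe bears firmly. Do not overtighten it, leave the crank on the jack, and leave the other things on the bench where they are.

Things in the scene. Friction and masses are not known exactly. Their poses are not given: they have to be found in the camera images.
- crank_hub (a point): the loose steel crank (0.4 kg) lying flat: square hub block 38 x 38 x 30 mm high with an upright through socket 20 mm square; flat arm 18 mm wide, 10 mm high, flush with the hub's underside; upright handle at the arm's end. This point: centre of the hub, 15 mm above its underside; x along the arm to the handle, z up. Grip the hub from above by its two flats either side of the arm.
- crank_socket (a point): mouth of the crank's socket: centre of the hub's underside, 15 mm below crank_hub, same axes
- crank_grip (a point): middle of the crank's upright handle, a free-spinning black sleeve 21 mm across and 52 mm tall (26 mm above and below this point). It stands 70 mm along x from the socket's axis and 38 mm above the crank's underside; the arm's top is 28 mm below this point
- jack_square (a point): on the jack's upright screw axis, top of the collar (33 mm across) on which the crank's hub sits; z up. From it an 18 mm square drive stands up 32 mm (top 8 mm tapers to 11 mm). x and y are square to its flats and turn with the screw. The crank fits in any of four directions with 1 mm play each side, so with several degrees of slack in turning. The jack's cross-bar lies 6 mm below
- screw (a joint): turning angle of the jack's screw (rad): grows clockwise seen from above, which raises the toe 15 mm per turn (2.39 mm per rad). The screw has a constant friction of about 0.42 N m (some 6 N at the crank's handle) and stays where it is left
- toe: the bolted-down jack's sliding nut and toe (jack base 110 x 110 mm, two guide rods, cross-bar 44 x 90 mm on top): rises with the screw, does not turn. Origin on the screw's axis, at bench height when at its lowest; y points from the screw along the toe to the vise
- toe_top (a point): top of the steel pad (24 mm square) at the end of the toe, 90 mm from the screw's axis; this is what meets the boss
- vise: fixed vise, 170 x 130 mm, 126 mm high, origin at its middle at bench height, holding an aluminium bar 40 mm wide, 20 mm high, that overhangs to the jack (top below the seated crank) with a square boss 34 mm wide under its end. It is springy: each rad of screw past first touch adds about 66 N of load, felt as 0.16 N m more (2.3 N at the crank's handle)
- boss_under (a point): nominal centre of the boss's underside, above the pad. The boss is a raw cast stub of uncertain length: the true underside lies up to 8 mm higher or lower than this point, and only the feel at the crank tells when the pad has met it
- wrench: bystander, to be left alone: a flat steel open-ended wrench with a grip, 200 mm long, lying on the bench; origin on the bench below its middle
- screwdriver: bystander, to be left alone: a screwdriver with a black handle, 200 mm long, lying on the bench; origin on the bench below its middle
- bearing_block: bystander, to be left alone: a loose aluminium block 50 x 90 x 40 mm high with a 30 mm bore; origin in the middle of its underside
- spray_can: bystander, to be left alone: an upright spray can, 66 mm across, 190 mm tall; origin in the middle of its underside
- bolt_tray: bystander, to be left alone: a black open tray of bolts, 130 x 180 x 45 mm high; origin in the middle of its underside
- drill: bystander, to be left alone: a cordless drill standing on its battery, about 215 mm tall; origin in the middle of its underside
- pliers: bystander, to be left alone: pliers with red grips, 140 mm long, lying flat; origin on the bench below its middle
There are look-alikes about, which are no part of the job. What is meant by the part that bears jack_square is not blue, and is the larger of those in its own colour.

How it is judged:
By the outcome, as a careful person would: the job done as asked, in the order asked, and still so for the second after the job is handed in, with the robot touching nothing.
It also fails if it takes over 72 s, if anything falls off the work surface, if the arm or the gripper's body presses on something with over 40 N, if the wrist force passes 120 N, or if a joint passes its speed limit or range.

## Working session

There is one attempt and no reset: what is moved stays moved. The work goes in short steps, Python scripts to look and compute and a tool call to move; the robot and the scene stay as the last step left them, time stands still between calls to the robot, and variables do not carry over. Pictures are saved under pics/ and viewed, at most 10 in all, crops included, and the job is handed in when it is done.

Besides the shell and the picture viewer there is one more tool, called after ">>>" as name(argument=value, ...), one argument or row to a line, values as JSON. carry_out: Moves the arm, as the interface text tells. Shift numbers are shares of 25 cm and turn numbers shares of 60 degrees, none past 1 either way. Its arguments: {"type":"object","properties":{"moves":{"type":"array","items":{"type":"array","items":{"type":"number"}}},"grip_force":{"type":"number"}},"required":["moves"]}

```bash
mkdir -p pics; ls
cat > h.py <<'E'
import numpy as np, cv2
from scipy.spatial.transform import Rotation as R
from station import env
def cam(n):
    p=env.camera_params(n); return p
def att(p):
    a=np.array(p["attitude"],float)
    if a.shape==(3,3): return a
    return R.from_rotvec(a).as_matrix() if a.size==3 else R.from_quat(a).as_matrix()
def ray(n,u,v):
    p=cam(n);K=np.array(p["intrinsics"]);k=p["k1"]
    d=np.array([(u-K[0,2])/K[0,0],(v-K[1,2])/K[1,1]]);s=d.copy()
    for _ in range(30): s=d/(1+k*(s@s))
    return np.array(p["xyz"]),att(p)@np.array([s[0],-s[1],-1])
def at_depth(n,u,v,z): o,d=ray(n,u,v);return o+d*z
def at_height(n,u,v,h): o,d=ray(n,u,v);return o+d*(h-o[2])/d[2]
def proj(n,P):
    p=cam(n);K=np.array(p["intrinsics"]);c=att(p).T@(np.array(P)-np.array(p["xyz"]))
    s=np.array([c[0],-c[1]])/-c[2];s=s*(1+p["k1"]*(s@s));return K[:2,:2]@s+K[:2,2]
E
python3 - <<'E'
from h import *
for n in("scene","top"):
    print(cam(n)); im,d=env.capture(n); cv2.imwrite(f"pics/{n}0.png",im[:,:,::-1]); np.save(n+"0.npy",d)
    for t in("crank_hub","jack_square","vise","toe"):
        print(n,t,[(np.round(r["extent"]).astype(int).tolist(),round(r["p"],2)) for r in env.search_frame(n,t)])
print(env.state())
E
```

```text
pics
{'intrinsics': array([[408.5089403 ,   0.        , 276.31028019],
       [  0.        , 408.5089403 , 217.471696  ],
       [  0.        ,   0.        ,   1.        ]]), 'k1': -0.03333920343598418, 'xyz': array([ 1.10734301, -0.42956595,  1.07621296]), 'attitude': array([0.56473673, 0.28968832, 0.89206071])}
scene crank_hub [([211, 264, 13, 42], 0.68)]
scene jack_square [([279, 176, 9, 23], 0.72), ([264, 242, 4, 20], 0.43)]
scene vise [([299, 123, 74, 63], 0.58)]
scene toe [([356, 194, 32, 35], 0.76), ([255, 241, 34, 29], 0.73), ([269, 180, 41, 35], 0.64)]
{'intrinsics': array([[438.55599243,   0.        , 283.75521904],
       [  0.        , 438.55599243, 215.12914013],
       [  0.        ,   0.        ,   1.        ]]), 'k1': -0.1152505768170169, 'xyz': array([4.65310825e-01, 4.19385091e-05, 1.42015913e+00]), 'attitude': array([ 0.07054631, -0.0725851 , -1.58492659])}
top crank_hub [([354, 200, 19, 31], 0.71), ([325, 252, 19, 58], 0.63)]
top jack_square [([316, 200, 4, 9], 0.64), ([198, 175, 11, 10], 0.61), ([351, 199, 27, 33], 0.4)]
top vise [([150, 224, 92, 64], 0.59)]
top toe [([178, 178, 45, 24], 0.71), ([242, 250, 7, 6], 0.55)]
{'time_s': 0.5, 'q': array([-1.22200536e+00,  2.40567915e-01,  4.91860950e-03,  1.33519805e+00,
       -4.65286050e-05,  1.57080150e+00]), 'joint_velocities': array([ 0.00147336, -0.00121618,  0.00181882,  0.0013852 , -0.00149535,
       -0.00013143]), 'joint_efforts': array([-1.90843998e-04, -3.71858454e+01,  2.52462047e+01,  2.72705220e-03,
        1.82121335e-05,  5.06469618e-06]), 'tool_pos': array([ 0.17085424, -0.46986128,  0.23129138]), 'tool_rot': array([-3.09389962e+00, -5.45091283e-01,  8.58862027e-05]), 'force': array([ 0.22432948, -0.44545738, -1.28549915]), 'ft_torque': array([ 0.03743783, -0.00071852,  0.00179051]), 'grip_force': 0.0, 'gripper_width': 0.08547817003639144}
```

View pics/scene0.png

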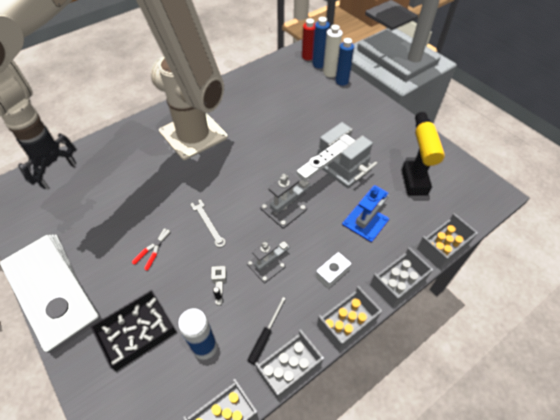

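View pics/top0.png

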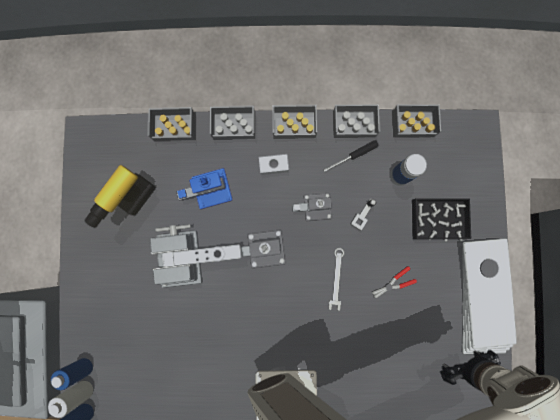

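Jack look-alikes: large grey jack under the casting (scene 284,182 / top 265,249), small grey jack (scene 266,246 / top 318,205) and blue jack (scene 375,205 / top 208,183). By the description I choose the large grey one. The only crank is at scene 218,275 / top 360,222, and the wrench at top 337,280 is a bystander. Next is a close crop to check.

Run:
```python
from h import *
t=cv2.imread("pics/top0.png");s=cv2.imread("pics/scene0.png")
def c(im,x,y,w,h,k): return cv2.resize(im[y:y+h,x:x+w],(w*k,h*k),interpolation=cv2.INTER_CUBIC)
a=c(t,230,225,66,50,6); b=c(t,330,185,66,50,6); e=c(s,255,160,66,50,6); f=c(s,190,255,66,50,6)
cv2.imwrite("pics/crop0.png",np.vstack([np.hstack([a,b]),np.hstack([e,f])]))
d=np.load("top0.npy")
for u,v in[(265,248),(265,240),(358,226),(362,214),(371,203),(230,252),(330,265)]:
    print(u,v,np.round(at_depth("top",u,v,d[v,u]),4))
```

```text
265 248 [0.4862 0.0522 0.173 ]
265 240 [0.5146 0.0588 0.009 ]
358 226 [ 0.5537 -0.2389  0.0292]
362 214 [ 0.5938 -0.2568  0.0084]
371 203 [ 0.623  -0.2764  0.0628]
230 252 [0.4767 0.1584 0.1196]
330 265 [ 0.4308 -0.1499 -0.0032]
```

View pics/crop0.png

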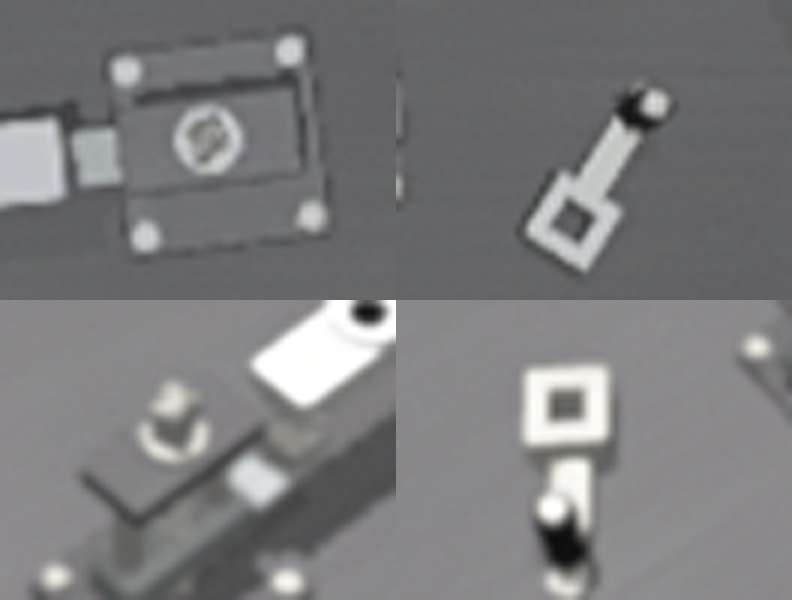

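The crop shows the large grey jack, its pad under the boss and its square drive at top (264.5,247.8), turned relative to the cross-bar. The crank hub is at top (359,221) with the handle to its upper right. Next I'll triangulate.

Run:
```python
from h import *
def px(x,y,cx,cy,x0,y0): return (x-cx+.5)/6-.5+x0,(y-cy+.5)/6-.5+y0
T=lambda x,y,j:px(x,y,*((0,0,230,225) if j else (396,0,330,185)))
S=lambda x,y,j:px(x,y,*((0,300,255,160) if j else (396,300,190,255)))
def both(name,t,s,h):
    o1,d1=ray("top",*t);o2,d2=ray("scene",*s)
    A=np.stack([d1,-d2],1);k=np.linalg.lstsq(A,o2-o1,rcond=None)[0]
    print(name,"tri",np.round((o1+k[0]*d1+o2+k[1]*d2)/2,4),"gap",np.round(np.linalg.norm(A@k-o2+o1),4),"top@h",np.round(at_height("top",*t,h),4),"scene@h",np.round(at_height("scene",*s,h),4))
both("hub",T(572.5,220,0),S(566,404,0),.03)
both("handle",T(655,103,0),S(552,507,0),.065)
both("sq top",T(207,138,1),S(174,393,1),.173)
both("collar",T(208,138,1),S(174,432,1),.141)
both("pad",T(100,157,1),S(259,478,1),.1)
d=np.load("top0.npy");
print(np.round([at_depth("top",u,v,d[v,u])[2] for u,v in[(246,250),(257,248),(262,246),(264,247),(265,248),(264,248),(275,248),(270,242),(359,219)]],4))
t=cv2.imread("pics/top0.png");s=cv2.imread("pics/scene0.png")
c=lambda im,x,y,w,h,k: cv2.resize(im[y:y+h,x:x+w],(w*k,h*k),interpolation=cv2.INTER_CUBIC)
g=np.hstack([c(t,254,238,20,20,20),c(s,273,170,20,20,20)]);g=cv2.normalize(g,None,0,255,cv2.NORM_MINMAX);cv2.imwrite("pics/sq.png",g)
print(env.state()["tool_pos"],R.from_rotvec(env.state()["tool_rot"]).as_matrix().round(3))
```

```text
hub tri [ 0.5684 -0.2416  0.0346] gap 0.0 top@h [ 0.5688 -0.2425  0.03  ] scene@h [ 0.5661 -0.2408  0.03  ]
handle tri [ 0.6262 -0.2807  0.069 ] gap 0.0001 top@h [ 0.6266 -0.2816  0.065 ] scene@h [ 0.6243 -0.2801  0.065 ]
sq top tri [0.4877 0.0554 0.1726] gap 0.0013 top@h [0.4874 0.0548 0.173 ] scene@h [0.4884 0.0557 0.173 ]
collar tri [0.488  0.0559 0.1432] gap 0.0005 top@h [0.4879 0.0557 0.141 ] scene@h [0.4867 0.0572 0.141 ]
pad tri [0.4815 0.1171 0.0547] gap 0.0037 top@h [0.4799 0.1118 0.1   ] scene@h [0.5102 0.0944 0.1   ]
[0.0533 0.1293 0.1663 0.1715 0.173  0.1696 0.1331 0.1314 0.0145]
[ 0.17085424 -0.46986128  0.23129138] [[ 0.94   0.342 -0.   ]
 [ 0.342 -0.94   0.   ]
 [-0.    -0.    -1.   ]]
```

View pics/sq.png

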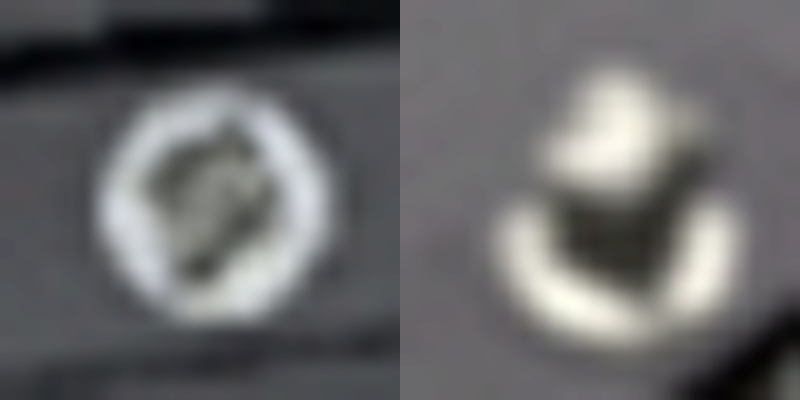

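The drive's edges run at about 32° (mod 90°) and the crank's arm at about −34°. I'll refine the drive's yaw with a fit.

Run:
```python
from h import *
im=cv2.cvtColor(cv2.imread("pics/top0.png"),cv2.COLOR_BGR2GRAY).astype(float)
k=16;x0,y0,w=254,238,22
big=cv2.resize(im[y0:y0+w,x0:x0+w],None,fx=k,fy=k,interpolation=cv2.INTER_CUBIC)
def poly(P): return (((np.array([proj("top",p) for p in P])-[x0,y0]+.5)*k-.5)).astype(np.int32)
def sq(c,th,a,z): return [(c[0]+a*np.cos(th+i*np.pi/2+np.pi/4)*2**.5,c[1]+a*np.sin(th+i*np.pi/2+np.pi/4)*2**.5,z) for i in range(4)]
res=[]
for cx in np.arange(.484,.492,.001):
  for cy in np.arange(.052,.060,.001):
    ring=np.zeros(big.shape,np.uint8);cv2.fillPoly(ring,[poly([(cx+.0145*np.cos(t),cy+.0145*np.sin(t),.141) for t in np.linspace(0,6.28,40)])],1)
    for th in range(0,90,3):
      m=np.zeros(big.shape,np.uint8)
      for z in(.141,.165): cv2.fillPoly(m,[cv2.convexHull(poly(sq((cx,cy),np.radians(th),.009,z)))],1)
      o=(ring==1)&(m==0); res.append((big[o].mean()-big[m==1].mean(),cx,cy,th))
res.sort(reverse=True)
for r in res[:8]:print(np.round(r,4))
for th in range(0,90,6):print(th,round(max(r[0] for r in res if r[3]==th),1))
# toe heights (scene depth) & pad/boss gap
im2=cv2.imread("pics/scene0.png");d=np.load("scene0.npy")
for u,v in[(296,187),(298,189),(303,177),(300,181),(305,172)]: print(u,v,np.round(at_depth("scene",u,v,d[v,u]),4))
# base corner check in scene
for th in(20,26,32,38,44):print(th,[np.round((proj("scene",p)-[273,170]+.5)*20+[400,0]).astype(int).tolist() for p in sq((.4878,.0557),np.radians(th),.009,.141)])
```

```text
Traceback (most recent call last):
  File "h.py", line 18, in proj
    p=cam(n);K=np.array(p["intrinsics"]);c=att(p).T@(np.array(P)-np.array(p["xyz"]))
  File "h.py", line 5, in cam
    p=env.camera_params(n); return p
ValueError: time passes only in moves, steps and waits
```

>>> carry_out(
  moves=[
    [0.18,-0.0315,0,0,0,0,1],
    [0.18,-0.0315,0,0,0,0,1],
    [0.18,-0.0315,0,0,0,0,1],
    [0.18,-0.0315,0,0,0,0,1],
    [0.18,-0.0315,0,0,0,0,1],
    [0.18,-0.0315,0,0,0,0,1],
    [0.18,-0.0315,0,0,0,0,1],
    [0.18,-0.0315,0,0,0,0,1],
  ],
)

```text
time_s: 1.3
tool_pos: [0.4892, -0.2865, 0.2315]
tool_rot: [3.093, 0.545, 0.0]
force: [0.7, -0.7, 1.5]
gripper_width: 0.0855
grip_force: 0.0
```

```bash
python3 -c "
from h import *
s=env.state();print(s['tool_pos'],s['q'].round(3),s['tool_rot'],s['force'],s['time_s'])"
```

```text
[ 0.48922475 -0.28650783  0.23146894] [-0.53   0.374  0.191  1.387 -0.     2.263] [3.09344739e+00 5.45281457e-01 4.43162071e-04] [ 0.72756338 -0.65704118  1.47202218] 1.3
```

```bash
sed -i 's/^def cam(n):/import functools\n@functools.lru_cache\ndef cam(n):/; s/^def att(p):/def att(p):\n    return A_(tuple(np.ravel(p["attitude"])))\n@functools.lru_cache\ndef A_(t):\n    return R.from_rotvec(t).as_matrix()\ndef old(p):/' h.py
cat > fit.py <<'E'
from h import *
im=cv2.cvtColor(cv2.imread("pics/top0.png"),cv2.COLOR_BGR2GRAY).astype(float)
k=16;x0,y0,w=254,238,22
big=cv2.resize(im[y0:y0+w,x0:x0+w],None,fx=k,fy=k,interpolation=cv2.INTER_CUBIC)
def poly(P): return (((np.array([proj("top",p) for p in P])-[x0,y0]+.5)*k-.5)).astype(np.int32)
def sq(c,th,a,z): return [(c[0]+a*np.cos(th+i*np.pi/2+np.pi/4)*2**.5,c[1]+a*np.sin(th+i*np.pi/2+np.pi/4)*2**.5,z) for i in range(4)]
res=[]
for cx in np.arange(.484,.492,.001):
  for cy in np.arange(.052,.060,.001):
    ring=np.zeros(big.shape,np.uint8);cv2.fillPoly(ring,[poly([(cx+.0145*np.cos(t),cy+.0145*np.sin(t),.141) for t in np.linspace(0,6.28,40)])],1)
    for th in range(0,90,3):
      m=np.zeros(big.shape,np.uint8)
      for z in(.141,.165): cv2.fillPoly(m,[cv2.convexHull(poly(sq((cx,cy),np.radians(th),.009,z)))],1)
      o=(ring==1)&(m==0); res.append((big[o].mean()-big[m==1].mean(),cx,cy,th))
res.sort(reverse=True)
for r in res[:6]:print(np.round(r,4))
for th in range(0,90,6):print(th,round(max(r[0] for r in res if r[3]==th),1),end="; ")
d=np.load("scene0.npy")
for u,v in[(296,187),(298,189),(303,177),(300,181),(305,172)]: print(u,v,np.round(at_depth("scene",u,v,d[v,u]),4))
for th in(20,26,32,38,44):print(th,[np.round((proj("scene",p)-[273,170]+.5)*20+[400,0]).astype(int).tolist() for p in sq((.4878,.0557),np.radians(th),.009,.141)])
E
python3 fit.py
```

```text
[42.9788  0.488   0.055  27.    ]
[42.928  0.488  0.055 30.   ]
[42.8569  0.487   0.055  27.    ]
[42.7045  0.488   0.055  24.    ]
[42.5685  0.487   0.055  24.    ]
[42.5059  0.488   0.055  33.    ]
0 34.9; 6 37.0; 12 39.5; 18 41.5; 24 42.7; 30 42.9; 36 41.9; 42 39.7; 48 37.3; 54 35.1; 60 33.6; 66 32.4; 72 32.2; 78 32.0; 84 33.1; 296 187 [0.4686 0.1229 0.0495]
298 189 [0.4791 0.1227 0.0496]
303 177 [0.4873 0.1334 0.1087]
300 181 [0.4686 0.1386 0.0683]
305 172 [0.4825 0.1446 0.1201]
20 [[701, 237], [599, 187], [535, 265], [637, 315]]
26 [[699, 230], [591, 189], [537, 272], [645, 313]]
32 [[695, 224], [583, 192], [540, 278], [654, 311]]
38 [[691, 218], [575, 195], [544, 284], [662, 308]]
44 [[686, 212], [567, 198], [549, 290], [669, 304]]
```

>>> carry_out(
  moves=[
    [0,0,0.06,0,0,-0.143,1],
    [0,0,0.06,0,0,-0.143,1],
    [0,0,0.06,0,0,-0.143,1],
    [0,0,0.06,0,0,-0.143,1],
    [0,0,0.06,0,0,-0.143,1],
    [0,0,0.06,0,0,-0.143,1],
    [0,0,0.06,0,0,-0.143,1],
    [0,0,0,0,0,-0.143,1],
  ],
)

```text
time_s: 2.1
tool_pos: [0.4862, -0.2867, 0.1238]
tool_rot: [-2.238, -2.198, 0.002]
force: [0.6, 0.3, -0.4]
gripper_width: 0.0858
grip_force: 0.0
```

>>> carry_out(
  moves=[
    [0,0,0,0,0,-0.143,1],
    [0,0,0,0,0,-0.143,1],
    [0,0,0,0,0,-0.143,1],
    [0,0,0,0,0,-0.143,1],
    [0,0,0,0,0,-0.143,1],
    [0,0,0,0,0,-0.143,1],
    [0,0,0,0,0,-0.1,1],
    [0,0,0,0,0,0,1],
  ],
)

```text
time_s: 2.9
tool_pos: [0.4877, -0.2877, 0.1263]
tool_rot: [0.916, 3.005, 0.0]
force: [-0.1, -0.0, 0.9]
gripper_width: 0.0855
grip_force: 0.0
```

```bash
cat > go.py <<'E'
from h import *
import sys
def go(x,y,z,yaw):
    s=env.state();M=R.from_rotvec(s["tool_rot"]).as_matrix()
    t=M.T@(np.array([x,y,z])-s["tool_pos"]);yw=np.degrees(np.arctan2(M[1,0],M[0,0]))
    dy=(yaw-yw+180)%360-180
    print("pos",s["tool_pos"].round(4),"yaw",yw.round(2),"tilt",M[2,:2].round(4),"q",s["q"].round(2),"F",s["force"].round(2),"M",s["ft_torque"].round(3),"t",s["time_s"],"w",s["gripper_width"].round(4))
    print("shares t",(t/.25).round(4),"mm",(t*1e3).round(1),"az",round(-dy/60,4))
if __name__=="__main__": go(*map(float,sys.argv[1:5]))
E
python3 go.py .5675 -.2417 .006 146
```

```text
Traceback (most recent call last):
  File "go.py", line 9, in <module>
    if __name__=="__main__": go(*map(float,sys.argv[1:5]))
                             ~~^^^^^^^^^^^^^^^^^^^^^^^^^^^
  File "go.py", line 7, in go
    print("pos",s["tool_pos"].round(4),"yaw",yw.round(2),"tilt",M[2,:2].round(4),"q",s["q"].round(2),"F",s["force"].round(2),"M",s["ft_torque"].round(3),"t",s["time_s"],"w",s["gripper_width"].round(4))
                                                                                                                                                                             ^^^^^^^^^^^^^^^^^^^^^^^^
AttributeError: 'float' object has no attribute 'round'
```

```bash
sed -i 's/s\["gripper_width"\].round(4)/round(s["gripper_width"],4)/' go.py; python3 go.py .5675 -.2417 .006 146
```

```text
pos [ 0.4877 -0.2877  0.1263] yaw 146.09 tilt [-0.  0.] q [-0.53  0.43  0.    1.14  0.    0.06] F [-0.09 -0.    0.91] M [ 0.025  0.029 -0.004] t 2.9 w 0.0855
shares t [-0.1622  0.3306  0.4812] mm [-40.6  82.7 120.3] az 0.0015
```

>>> carry_out(
  moves=[
    [-0.054,0.11,0,0,0,0,1],
    [-0.054,0.11,0,0,0,0,1],
    [-0.054,0.11,0,0,0,0,1],
    [0,0,0.12,0,0,0,1],
    [0,0,0.12,0,0,0,1],
    [0,0,0.06,0,0,0,1],
    [0,0,0,0,0,0,1],
    [0,0,0,0,0,0,1],
  ],
)

```text
time_s: 3.7
tool_pos: [0.5674, -0.2418, 0.0515]
tool_rot: [-0.918, -3.004, -0.0]
force: [-0.2, -0.0, 0.4]
gripper_width: 0.0857
grip_force: 0.0
```

```bash
python3 go.py .5675 -.2417 .006 146
python3 - <<'E'
from h import *
a,_=env.capture("scene");b,_=env.capture("top")
c=lambda im,x,y,w,h,k: cv2.resize(im[y:y+h,x:x+w,::-1],(w*k,h*k),interpolation=cv2.INTER_CUBIC)
cv2.imwrite("pics/hub.png",np.hstack([c(a,175,230,80,80,5),c(b,320,180,80,80,5)]))
E
```

```text
pos [ 0.5674 -0.2418  0.0515] yaw 146.03 tilt [ 0.0002 -0.    ] q [-0.4   0.59  0.06  1.03 -0.    0.19] F [-0.23 -0.03  0.4 ] M [ 0.028 -0.044  0.049] t 3.7 w 0.0857
shares t [-1.000e-04  5.000e-04  1.819e-01] mm [-0.   0.1 45.5] az 0.0005
```

View pics/hub.png

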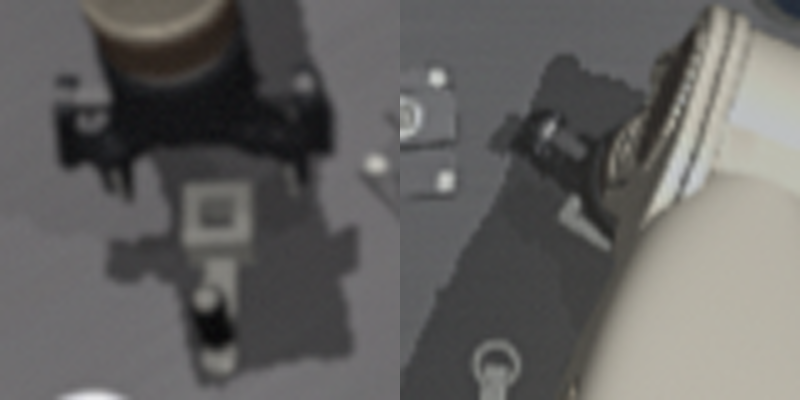

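The crop shows the gripper straddling the hub, with the hub at crop (215,215), the fingers either side of it and the handle clear. Next I descend and grip.

>>> carry_out(
  moves=[
    [0,0,0.1,0,0,0,1],
    [0,0,0.08,0,0,0,1],
    [0,0,0,0,0,0,1],
    [0,0,0,0,0,0,-1],
    [0,0,0,0,0,0,-1],
    [0,0,0,0,0,0,-1],
    [0,0,0,0,0,0,-1],
    [0,0,0,0,0,0,-1],
  ],
  grip_force=50,
)

```text
time_s: 4.6
tool_pos: [0.5683, -0.2425, 0.0081]
tool_rot: [0.915, 3.002, -0.001]
force: [-1.3, -0.3, 6.3]
gripper_width: 0.0372
grip_force: 52.9
```

>>> carry_out(
  moves=[
    [0,0,0,0,0,0,-1],
    [0,0,0,0,0,0,-1],
    [0,0,0,0,0,0,-1],
  ],
)

```text
time_s: 4.9
tool_pos: [0.5683, -0.2425, 0.0081]
tool_rot: [0.915, 3.002, -0.001]
force: [-0.8, -0.2, 5.3]
gripper_width: 0.0368
grip_force: 52.9
```

>>> carry_out(
  moves=[
    [0,0,-0.08,0,0,0,-1],
    [0,0,-0.16,0,0,0,-1],
    [0,0,-0.16,0,0,0,-1],
    [0,0,-0.16,0,0,0,-1],
    [0,0,-0.16,0,0,0,-1],
    [0,0,-0.12,0,0,0,-1],
    [0,0,0,0,0,0,-1],
  ],
)

```text
time_s: 5.6
tool_pos: [0.5695, -0.2426, 0.2212]
tool_rot: [0.913, 2.997, -0.001]
force: [1.3, -0.2, -4.1]
gripper_width: 0.0371
grip_force: 51.8
```

```bash
python3 go.py .4878 .0553 .215 119
```

```text
pos [ 0.5695 -0.2426  0.2212] yaw 146.1 tilt [-0.0087  0.0019] q [-0.4   0.48  0.32  1.41  0.    0.19] F [ 1.3  -0.15 -4.12] M [-0.003 -0.008  0.034] t 5.6 w 0.0371
shares t [0.936  0.8067 0.0184] mm [234.  201.7   4.6] az 0.4517
```

>>> carry_out(
  moves=[
    [0.08,0.07,0,0,0,0,-1],
    [0.13,0.11,0,0,0,0,-1],
    [0.13,0.11,0,0,0,0,-1],
    [0.13,0.11,0,0,0,0,-1],
    [0.13,0.11,0,0,0,0,-1],
    [0.13,0.11,0,0,0,0,-1],
    [0.13,0.11,0,0,0,0,-1],
    [0.07,0.07,0,0,0,0,-1],
  ],
)

```text
time_s: 6.4
tool_pos: [0.4827, 0.0564, 0.2137]
tool_rot: [-0.91, -3.001, 0.002]
force: [-0.0, -0.8, -4.9]
gripper_width: 0.0372
grip_force: 51.7
```

>>> carry_out(
  moves=[
    [0,0,0,0,0,0.113,-1],
    [0,0,0,0,0,0.113,-1],
    [0,0,0,0,0,0.113,-1],
    [0,0,0,0,0,0.113,-1],
    [0,0,0,0,0,0,-1],
  ],
)

```text
time_s: 6.9
tool_pos: [0.4843, 0.0539, 0.2139]
tool_rot: [-1.592, -2.704, 0.004]
force: [-0.6, -0.7, -5.1]
gripper_width: 0.0372
grip_force: 51.7
```

```bash
python3 go.py .4883 .0543 .215 119;  python3 - <<'E'
from h import *
a,_=env.capture("scene");b,_=env.capture("top")
c=lambda im,x,y,w,h,k: cv2.resize(im[y:y+h,x:x+w,::-1],(w*k,h*k),interpolation=cv2.INTER_CUBIC)
cv2.imwrite("pics/over.png",np.hstack([c(a,240,120,80,100,5),c(b,225,200,80,100,5)]))
E
```

```text
pos [0.4843 0.0539 0.2139] yaw 119.01 tilt [ 0.002  -0.0041] q [ 0.11  0.23 -0.06  1.29  0.    1.18] F [-0.64 -0.72 -5.08] M [0.06  0.029 0.075] t 6.9 w 0.0372
shares t [-0.0065  0.0148 -0.0046] mm [-1.6  3.7 -1.1] az 0.0001
```

View pics/over.png

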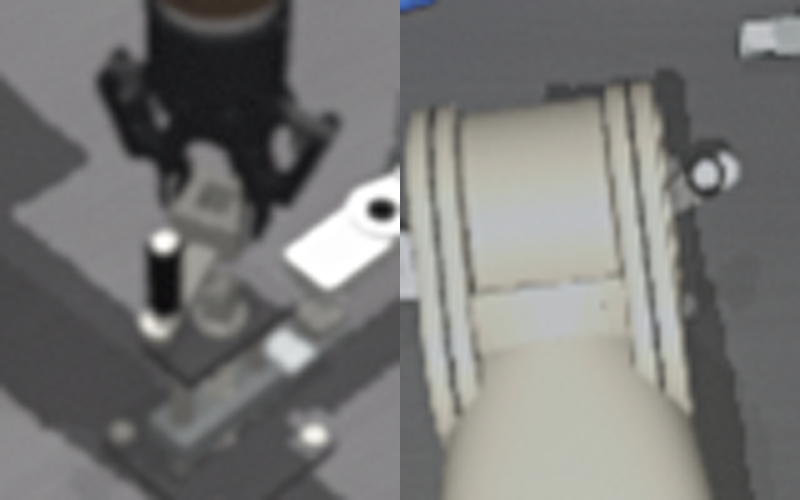

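Run:
```python
from h import *
f=lambda x,y:((x+.5)/5-.5+240,(y+.5)/5-.5+120)
h=at_height("scene",*f(216,198),.2358);k=at_height("scene",*f(163,238),.2708)
kt=at_height("top",(707-400+.5)/5-.5+225,(173+.5)/5-.5+200,.2708)
print(h,k,kt,np.degrees(np.arctan2(*(k-h)[1::-1])))
```

```text
[0.48363528 0.05600738 0.2358    ] [ 0.51537904 -0.00396476  0.2708    ] [ 0.51980932 -0.00736795  0.2708    ] -62.10735801280411
```

>>> carry_out(
  moves=[
    [-0.005,0.0145,0,0,0,0,-1],
    [0,0,0.06,0,0,0,-1],
    [0,0,0.06,0,0,0,-1],
    [0,0,0.02,0,0,0,-1],
    [0,0,0.02,0,0,0,-1],
    [0,0,0,0,0,0,-1],
  ],
)

```text
time_s: 7.6
tool_pos: [0.4895, 0.0546, 0.1759]
tool_rot: [-1.594, -2.706, 0.001]
force: [-0.7, -0.6, -4.2]
gripper_width: 0.0367
grip_force: 51.6
```

```bash
python3 go.py .4880 .0545 .149 119
```

```text
pos [0.4895 0.0546 0.1759] yaw 119.01 tilt [ 0.0003 -0.0007] q [ 0.11  0.26 -0.12  1.19  0.    1.18] F [-0.74 -0.6  -4.21] M [ 0.026  0.043 -0.038] t 7.6 w 0.0367
shares t [ 0.0026 -0.0053  0.1077] mm [ 0.6 -1.3 26.9] az 0.0001
```

>>> carry_out(
  moves=[
    [0.002,-0.004,0.015,0,0,0,-1],
    [0,0,0.015,0,0,0,-1],
    [0,0,0.015,0,0,0,-1],
    [0,0,0,0,0,0,-1],
  ],
)

```text
time_s: 8.0
tool_pos: [0.4878, 0.0548, 0.1651]
tool_rot: [-1.594, -2.706, -0.0]
force: [-2.6, 0.5, -2.5]
gripper_width: 0.0372
grip_force: 52.0
```

```bash
python3 go.py .4880 .0545 .149 119
```

```text
pos [0.4878 0.0548 0.1651] yaw 119.0 tilt [ 0.0011 -0.0004] q [ 0.11  0.26 -0.14  1.17  0.    1.18] F [-2.58  0.49 -2.46] M [ 0.353  0.67  -0.014] t 8.0 w 0.0372
shares t [-0.0016  0.0001  0.0644] mm [-0.4  0.  16.1] az 0.0
```

>>> carry_out(
  moves=[
    [0.001,-0.002,0.012,0,0,0,-1],
    [0,0,0.012,0,0,0,-1],
    [0,0,0.012,0,0,0,-1],
    [0,0,0.012,0,0,0,-1],
    [0,0,0,0,0,0,-1],
  ],
)

```text
time_s: 8.5
tool_pos: [0.4877, 0.0549, 0.1523]
tool_rot: [-1.594, -2.706, -0.0]
force: [-1.1, 3.1, -5.5]
gripper_width: 0.0372
grip_force: 51.5
```

```bash
python3 go.py .4880 .0545 .149 119
```

```text
pos [0.4877 0.0549 0.1523] yaw 119.0 tilt [ 0.0011 -0.0006] q [ 0.11  0.27 -0.16  1.13  0.    1.18] F [-1.05  3.14 -5.5 ] M [ 0.741  0.376 -0.042] t 8.5 w 0.0372
shares t [-0.0019  0.0005  0.0132] mm [-0.5  0.1  3.3] az 0.0
```

>>> carry_out(
  moves=[
    [0.001,0.001,0.006,0,0,0,-1],
    [0,0,0.006,0,0,0,-1],
    [0,0,0.004,0,0,0,-1],
    [0,0,0.004,0,0,0,-1],
    [0,0,0,0,0,0,-1],
  ],
)

```text
time_s: 9.0
tool_pos: [0.4878, 0.0549, 0.148]
tool_rot: [-1.595, -2.706, 0.0]
force: [-4.0, 2.8, -0.6]
gripper_width: 0.0369
grip_force: 52.2
```

```bash
python3 go.py .4880 .0545 .149 119
```

```text
pos [0.4878 0.0549 0.148 ] yaw 118.99 tilt [ 0.0004 -0.0004] q [ 0.11  0.28 -0.17  1.12  0.    1.18] F [-4.    2.84 -0.61] M [ 0.599  0.984 -0.046] t 9.0 w 0.0369
shares t [-0.0018  0.0001 -0.004 ] mm [-0.5  0.  -1. ] az -0.0002
```

>>> carry_out(
  moves=[
    [0,0,0.004,0,0,0,-1],
    [0,0,0.004,0,0,0,-1],
    [0,0,0,0,0,0,-1],
    [0,0,0,0,0,0,-1],
  ],
)

```text
time_s: 9.4
tool_pos: [0.4878, 0.0549, 0.1461]
tool_rot: [-1.595, -2.706, 0.0]
force: [-3.7, 1.9, 0.5]
gripper_width: 0.0372
grip_force: 52.2
```

>>> carry_out(
  moves=[
    [0,0,0.004,0,0,0,-1],
    [0,0,0.004,0,0,0,-1],
    [0,0,0.004,0,0,0,-1],
    [0,0,0,0,0,0,-1],
    [0,0,0,0,0,0,-1],
  ],
)

```text
time_s: 9.9
tool_pos: [0.4878, 0.0549, 0.146]
tool_rot: [1.594, 2.706, 0.002]
force: [-10.1, 2.1, 17.2]
gripper_width: 0.0369
grip_force: 54.3
```

>>> carry_out(
  moves=[
    [0,0,-0.008,0,0,0,-1],
    [0,0,0,0,0,0,1],
    [0,0,0,0,0,0,1],
    [0,0,0,0,0,0,1],
    [0,0,0,0,0,0,1],
    [0,0,0,0,0,0,1],
    [0,0,-0.08,0,0,0,1],
    [0,0,-0.16,0,0,0,1],
  ],
)

```text
time_s: 10.7
tool_pos: [0.4857, 0.0545, 0.2026]
tool_rot: [-1.592, -2.701, 0.008]
force: [1.3, 0.5, 0.3]
gripper_width: 0.0854
grip_force: 0.0
```

>>> carry_out(
  moves=[
    [0,0,-0.18,0,0,0,1],
    [0,-0.18,0,0,0,0,1],
    [0,-0.18,0,0,0,0,1],
    [0,-0.18,0,0,0,0,1],
    [0,0,0,0,0,0,1],
  ],
)

```text
time_s: 11.2
tool_pos: [0.3652, -0.0121, 0.2499]
tool_rot: [-1.598, -2.703, 0.003]
force: [1.2, -0.1, -0.2]
gripper_width: 0.0854
grip_force: 0.0
```

```bash
python3 go.py .52 -.006 .185 119;  python3 - <<'E'
from h import *
a,da=env.capture("scene");b,db=env.capture("top");np.save("scene1.npy",da);np.save("top1.npy",db)
cv2.imwrite("pics/s1.png",a[:,:,::-1]);cv2.imwrite("pics/t1.png",b[:,:,::-1])
c=lambda im,x,y,w,h,k: cv2.resize(im[y:y+h,x:x+w,::-1],(w*k,h*k),interpolation=cv2.INTER_CUBIC)
cv2.imwrite("pics/seat.png",np.hstack([c(a,255,145,66,80,6),c(b,235,205,66,80,6)]))
E
```

```text
pos [ 0.3652 -0.0121  0.2499] yaw 118.82 tilt [ 0.0006 -0.0029] q [-0.03 -0.03 -0.26  1.35 -0.    1.04] F [ 1.23 -0.13 -0.24] M [ 0.029 -0.051 -0.002] t 11.2 w 0.0854
shares t [-0.2775  0.5549  0.2578] mm [-69.4 138.7  64.4] az -0.0029
```

View pics/seat.png

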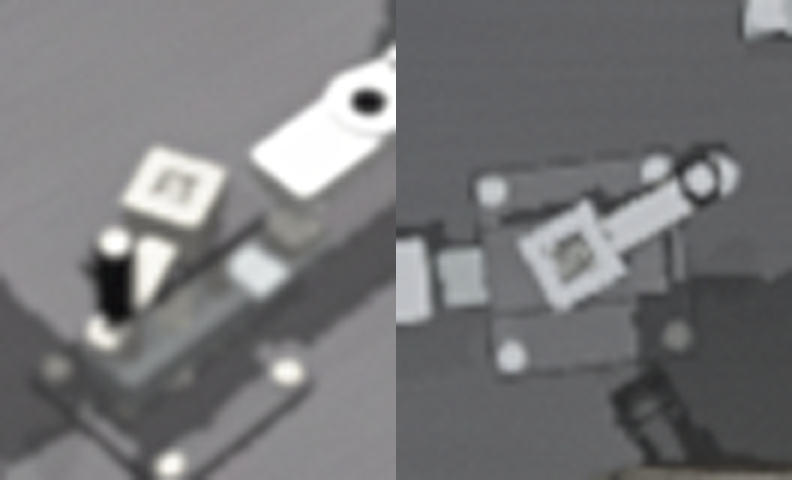

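The crank sits on the drive: hub at scene crop (173,190) and top crop (572,257), with the drive's top in the socket and the handle at top crop (701,176).

```bash
python3 - <<'E'
from h import *
T=lambda x,y:((x-396+.5)/6-.5+235,(y+.5)/6-.5+205); S=lambda x,y:((x+.5)/6-.5+255,(y+.5)/6-.5+145)
d=np.load("top1.npy");
print("hub z",[at_depth("top",*p,d[int(round(p[1])),int(round(p[0]))])[2].round(4) for p in [T(535,250),T(560,290),T(605,275),T(572,257),T(701,176)]])
for n,t,s,z in(("hub",(572,257),(173,190),.17),("handle",(701,176),(113,241),.205)):
    a=at_height("top",*T(*t),z);b=at_height("scene",*S(*s),z);print(n,a.round(4),b.round(4))
    if n=="hub":h=(a,b)
for i,p in enumerate((a,b)):v=p-h[i];print(np.hypot(*v[:2]),np.degrees(np.arctan2(v[1],v[0])))
ds=np.load("scene1.npy");
print([np.round(at_depth("scene",*p,ds[int(round(p[1])),int(round(p[0]))]),4) for p in [S(255,270),S(262,275)]])
E
python3 go.py .52 -.006 .185 119
```

```text
hub z [np.float64(0.1665), np.float64(0.1687), np.float64(0.1645), np.float64(0.1631), np.float64(0.2067)]
hub [0.4879 0.0554 0.17  ] [0.4896 0.0542 0.17  ]
handle [ 0.5237 -0.0062  0.205 ] [ 0.5212 -0.0054  0.205 ]
0.07126323123828002 -59.80989709011741
0.06737518043531229 -62.05401938366704
[array([0.4809, 0.1174, 0.0524]), array([0.4845, 0.1194, 0.0501])]
pos [ 0.3699 -0.011   0.2505] yaw 118.91 tilt [-0.0011  0.0018] q [-0.03 -0.03 -0.25  1.35  0.    1.04] F [0.9  0.82 0.52] M [ 0.029 -0.009  0.009] t 11.3 w 0.0849
shares t [-0.2726  0.5349  0.2634] mm [-68.1 133.7  65.9] az -0.0016
```

>>> carry_out(
  moves=[
    [-0.069,0.136,0,0,0,0,1],
    [-0.069,0.136,0,0,0,0,1],
    [-0.069,0.136,0,0,0,0,1],
    [-0.069,0.136,0,0,0,0,1],
    [0,0,0,0,0,0,1],
    [0,0,0,0,0,0,1],
  ],
)

```text
time_s: 11.9
tool_pos: [0.5234, -0.0045, 0.2485]
tool_rot: [-1.593, -2.706, 0.002]
force: [-0.1, -0.9, -0.8]
gripper_width: 0.0853
grip_force: 0.0
```

```bash
python3 go.py .5222 -.0057 .165 119
```

```text
pos [ 0.5234 -0.0045  0.2485] yaw 119.04 tilt [ 0.0011 -0.002 ] q [-0.01  0.28  0.11  1.4  -0.    1.06] F [-0.14 -0.88 -0.79] M [-0.006  0.027 -0.029] t 11.9 w 0.0853
shares t [-0.0024 -0.0059  0.3342] mm [-0.6 -1.5 83.5] az 0.0007
```

>>> carry_out(
  moves=[
    [-0.002,-0.006,0.12,0,0,0,1],
    [0,0,0.12,0,0,0,1],
    [0,0,0.094,0,0,0,1],
    [0,0,0,0,0,0,-1],
    [0,0,0,0,0,0,-1],
    [0,0,0,0,0,0,-1],
    [0,0,0,0,0,0,-1],
    [0,0,0,0,0,0,-1],
  ],
  grip_force=50,
)

```text
time_s: 12.7
tool_pos: [0.5222, -0.0063, 0.1681]
tool_rot: [1.594, 2.704, 0.002]
force: [-0.8, 0.4, 3.3]
gripper_width: 0.0196
grip_force: 48.6
```

>>> carry_out(
  moves=[
    [0,0,0,0,0,0,-1],
    [0,0,0,0,0,0,-1],
    [0,0,0,0,0,0,-1],
  ],
)

```text
time_s: 13.0
tool_pos: [0.5222, -0.0063, 0.1679]
tool_rot: [1.594, 2.704, 0.002]
force: [-0.1, -0.8, 5.7]
gripper_width: 0.0195
grip_force: 48.8
```

```bash
python3 go.py .5222 -.0057 .165 119
```

```text
pos [ 0.5222 -0.0063  0.1679] yaw 118.97 tilt [-0.0015  0.0024] q [-0.01  0.32 -0.06  1.19 -0.    1.05] F [-0.07 -0.77  5.66] M [-0.05   0.127  0.053] t 13.0 w 0.0195
shares t [0.0022 0.001  0.0117] mm [0.6 0.3 2.9] az -0.0004
```

```bash
cat > rows.py <<'E'
import sys,numpy as np,json
b0,st,n=map(float,sys.argv[1:4]);b=np.radians(b0+st*np.arange(n+1))
p=.28*np.c_[np.cos(b),np.sin(b)];r=np.diff(np.round(p,4),axis=0).round(4)
for i in range(0,len(r),8):print(b0+st*i,json.dumps([[*x,0,0,0,0,-1] for x in r[i:i+8].tolist()]))
E
cat > ft.py <<'E'
from h import *
import sys
s=env.state();F=[s["force"]];M=[s["ft_torque"]];C=np.array([.4882,.0552])
p=s["tool_pos"][:2]-C;a=np.arctan2(p[1],p[0]);t=np.array([np.sin(a),-np.cos(a)]);r=p/np.hypot(*p)
f0=-F[0][:2]@t
n=int(sys.argv[1]) if len(sys.argv)>1 else 0
for _ in range(n):env.capture("scene");F.append(env.state()["force"])
m=np.mean(F[1:] or F,0)
print("beta",round((119-np.degrees(a))%360,1),"r",round(np.hypot(*p),4),"z",s["tool_pos"][2].round(4),"Ftan",f0.round(2),"avg tan",(-m[:2]@t).round(2),"rad",(m[:2]@r).round(2),"Fz",m[2].round(2),"t",env.state()["time_s"])
E
python3 rows.py 180 6 60
```

```text
180.0 [[0.0015, -0.0293, 0, 0, 0, 0, -1], [0.0046, -0.0289, 0, 0, 0, 0, -1], [0.0076, -0.0283, 0, 0, 0, 0, -1], [0.0105, -0.0274, 0, 0, 0, 0, -1], [0.0133, -0.0261, 0, 0, 0, 0, -1], [0.016, -0.0246, 0, 0, 0, 0, -1], [0.0184, -0.0228, 0, 0, 0, 0, -1], [0.0207, -0.0207, 0, 0, 0, 0, -1]]
228.0 [[0.0228, -0.0184, 0, 0, 0, 0, -1], [0.0246, -0.016, 0, 0, 0, 0, -1], [0.0261, -0.0133, 0, 0, 0, 0, -1], [0.0274, -0.0105, 0, 0, 0, 0, -1], [0.0283, -0.0076, 0, 0, 0, 0, -1], [0.0289, -0.0046, 0, 0, 0, 0, -1], [0.0293, -0.0015, 0, 0, 0, 0, -1], [0.0293, 0.0015, 0, 0, 0, 0, -1]]
276.0 [[0.0289, 0.0046, 0, 0, 0, 0, -1], [0.0283, 0.0076, 0, 0, 0, 0, -1], [0.0274, 0.0105, 0, 0, 0, 0, -1], [0.0261, 0.0133, 0, 0, 0, 0, -1], [0.0246, 0.016, 0, 0, 0, 0, -1], [0.0228, 0.0184, 0, 0, 0, 0, -1], [0.0207, 0.0207, 0, 0, 0, 0, -1], [0.0184, 0.0228, 0, 0, 0, 0, -1]]
324.0 [[0.016, 0.0246, 0, 0, 0, 0, -1], [0.0133, 0.0261, 0, 0, 0, 0, -1], [0.0105, 0.0274, 0, 0, 0, 0, -1], [0.0076, 0.0283, 0, 0, 0, 0, -1], [0.0046, 0.0289, 0, 0, 0, 0, -1], [0.0015, 0.0293, 0, 0, 0, 0, -1], [-0.0015, 0.0293, 0, 0, 0, 0, -1], [-0.00
[... 347 characters left out ...]
 0, -1], [-0.0274, 0.0105, 0, 0, 0, 0, -1], [-0.0283, 0.0076, 0, 0, 0, 0, -1], [-0.0289, 0.0046, 0, 0, 0, 0, -1], [-0.0293, 0.0015, 0, 0, 0, 0, -1], [-0.0293, -0.0015, 0, 0, 0, 0, -1], [-0.0289, -0.0046, 0, 0, 0, 0, -1], [-0.0283, -0.0076, 0, 0, 0, 0, -1]]
468.0 [[-0.0274, -0.0105, 0, 0, 0, 0, -1], [-0.0261, -0.0133, 0, 0, 0, 0, -1], [-0.0246, -0.016, 0, 0, 0, 0, -1], [-0.0228, -0.0184, 0, 0, 0, 0, -1], [-0.0207, -0.0207, 0, 0, 0, 0, -1], [-0.0184, -0.0228, 0, 0, 0, 0, -1], [-0.016, -0.0246, 0, 0, 0, 0, -1], [-0.0133, -0.0261, 0, 0, 0, 0, -1]]
516.0 [[-0.0105, -0.0274, 0, 0, 0, 0, -1], [-0.0076, -0.0283, 0, 0, 0, 0, -1], [-0.0046, -0.0289, 0, 0, 0, 0, -1], [-0.0015, -0.0293, 0, 0, 0, 0, -1]]
```

>>> carry_out(
  moves=[
    [0.0015,-0.0293,-0.006,0,0,0,-1],
    [0.0046,-0.0289,0,0,0,0,-1],
    [0.0076,-0.0283,0,0,0,0,-1],
    [0.0105,-0.0274,0,0,0,0,-1],
    [0.0133,-0.0261,0,0,0,0,-1],
    [0.016,-0.0246,0,0,0,0,-1],
    [0.0184,-0.0228,0,0,0,0,-1],
    [0.0207,-0.0207,0,0,0,0,-1],
  ],
)

```text
time_s: 13.8
tool_pos: [0.4664, -0.0119, 0.1686]
tool_rot: [1.593, 2.702, 0.002]
force: [6.3, -0.8, -1.5]
gripper_width: 0.0193
grip_force: 49.0
```

```bash
python3 ft.py 4
```

```text
beta 227.0 r 0.0705 z 0.1686 Ftan 6.2 avg tan 4.52 rad -0.39 Fz 0.31 t 14.0
```

>>> carry_out(
  moves=[
    [0.0228,-0.0184,0,0,0,0,-1],
    [0.0246,-0.016,0,0,0,0,-1],
    [0.0261,-0.0133,0,0,0,0,-1],
    [0.0274,-0.0105,0,0,0,0,-1],
    [0.0283,-0.0076,0,0,0,0,-1],
    [0.0289,-0.0046,0,0,0,0,-1],
    [0.0293,-0.0015,0,0,0,0,-1],
    [0.0293,0.0015,0,0,0,0,-1],
  ],
)

```text
time_s: 14.8
tool_pos: [0.4231, 0.0259, 0.1685]
tool_rot: [1.595, 2.703, -0.006]
force: [2.4, -6.1, 3.6]
gripper_width: 0.0198
grip_force: 49.4
```

```bash
python3 ft.py
```

```text
beta 274.7 r 0.0714 z 0.1685 Ftan 6.54 avg tan 6.54 rad 0.35 Fz 3.6 t 14.8
```

>>> carry_out(
  moves=[
    [0.0289,0.0046,0,0,0,0,-1],
    [0.0283,0.0076,0,0,0,0,-1],
    [0.0274,0.0105,0,0,0,0,-1],
    [0.0261,0.0133,0,0,0,0,-1],
    [0.0246,0.016,0,0,0,0,-1],
  ],
)

```text
time_s: 15.3
tool_pos: [0.4168, 0.0616, 0.1683]
tool_rot: [1.596, 2.705, -0.008]
force: [-1.6, -6.0, 7.0]
gripper_width: 0.0195
grip_force: 49.7
```

```bash
python3 ft.py
```

```text
beta 304.1 r 0.0717 z 0.1683 Ftan 6.16 avg tan 6.16 rad 1.01 Fz 6.97 t 15.3
```

>>> carry_out(
  moves=[
    [0.0228,0.0184,-0.004,0,0,0,-1],
    [0.0207,0.0207,0,0,0,0,-1],
    [0.0184,0.0228,0,0,0,0,-1],
    [0.016,0.0246,0,0,0,0,-1],
    [0.0133,0.0261,0,0,0,0,-1],
    [0.0105,0.0274,0,0,0,0,-1],
  ],
)

```text
time_s: 15.9
tool_pos: [0.4333, 0.1009, 0.1684]
tool_rot: [-1.594, -2.704, 0.011]
force: [-4.1, -4.0, 5.1]
gripper_width: 0.0198
grip_force: 49.5
```

```bash
python3 ft.py
```

```text
beta 338.8 r 0.0714 z 0.1684 Ftan 5.73 avg tan 5.73 rad 0.61 Fz 5.12 t 15.9
```

>>> carry_out(
  moves=[
    [0.0076,0.0283,0,0,0,0,-1],
    [0.0046,0.0289,0,0,0,0,-1],
    [0.0015,0.0293,0,0,0,0,-1],
    [-0.0015,0.0293,0,0,0,0,-1],
    [-0.0046,0.0289,0,0,0,0,-1],
  ],
)

```text
time_s: 16.4
tool_pos: [0.4632, 0.1213, 0.1684]
tool_rot: [-1.591, -2.702, 0.009]
force: [-7.2, -0.4, 6.1]
gripper_width: 0.0198
grip_force: 49.8
```

```bash
python3 ft.py
```

```text
beta 8.2 r 0.0706 z 0.1684 Ftan 6.88 avg tan 6.88 rad 2.2 Fz 6.14 t 16.4
```

>>> carry_out(
  moves=[
    [-0.0076,0.0283,0,0,0,0,-1],
    [-0.0105,0.0274,0,0,0,0,-1],
    [-0.0133,0.0261,0,0,0,0,-1],
    [-0.016,0.0246,0,0,0,0,-1],
  ],
)

```text
time_s: 16.8
tool_pos: [0.4923, 0.125, 0.1684]
tool_rot: [-1.59, -2.701, 0.005]
force: [-7.2, 2.0, 6.3]
gripper_width: 0.0196
grip_force: 49.7
```

```bash
python3 ft.py
```

```text
beta 32.4 r 0.0699 z 0.1684 Ftan 7.3 avg tan 7.3 rad 1.61 Fz 6.29 t 16.8
```

>>> carry_out(
  moves=[
    [-0.0184,0.0228,0,0,0,0,-1],
    [-0.0207,0.0207,0,0,0,0,-1],
    [-0.0228,0.0184,0,0,0,0,-1],
    [-0.0246,0.016,0,0,0,0,-1],
  ],
)

```text
time_s: 17.2
tool_pos: [0.5205, 0.1164, 0.1685]
tool_rot: [-1.589, -2.702, 0.001]
force: [-4.0, 4.6, 4.1]
gripper_width: 0.0197
grip_force: 49.5
```

```bash
python3 ft.py
```

```text
beta 56.8 r 0.0692 z 0.1685 Ftan 5.7 avg tan 5.7 rad 2.17 Fz 4.12 t 17.2
```

>>> carry_out(
  moves=[
    [-0.0261,0.0133,0,0,0,0,-1],
    [-0.0274,0.0105,0,0,0,0,-1],
    [-0.0283,0.0076,0,0,0,0,-1],
    [-0.0289,0.0046,0,0,0,0,-1],
  ],
)

```text
time_s: 17.6
tool_pos: [0.5427, 0.0972, 0.1685]
tool_rot: [-1.589, -2.703, -0.002]
force: [-2.7, 5.6, 3.1]
gripper_width: 0.0199
grip_force: 49.4
```

```bash
python3 ft.py
```

```text
beta 81.4 r 0.0687 z 0.1685 Ftan 6.13 avg tan 6.13 rad 1.28 Fz 3.08 t 17.6
```

>>> carry_out(
  moves=[
    [-0.0293,0.0015,0,0,0,0,-1],
    [-0.0293,-0.0015,0,0,0,0,-1],
    [-0.0289,-0.0046,0,0,0,0,-1],
    [-0.0283,-0.0076,0,0,0,0,-1],
  ],
)

```text
time_s: 18.0
tool_pos: [0.5549, 0.0705, 0.1685]
tool_rot: [-1.59, -2.704, -0.004]
force: [0.9, 7.0, 0.8]
gripper_width: 0.0195
grip_force: 49.3
```

```bash
python3 ft.py
```

```text
beta 106.1 r 0.0685 z 0.1685 Ftan 6.65 avg tan 6.65 rad 2.42 Fz 0.77 t 18.0
```

>>> carry_out(
  moves=[
    [-0.0274,-0.0105,0,0,0,0,-1],
    [-0.0261,-0.0133,0,0,0,0,-1],
    [-0.0246,-0.016,0,0,0,0,-1],
    [-0.0228,-0.0184,0,0,0,0,-1],
  ],
)

```text
time_s: 18.4
tool_pos: [0.5553, 0.0412, 0.1685]
tool_rot: [-1.591, -2.705, -0.005]
force: [2.7, 5.9, -1.0]
gripper_width: 0.0193
grip_force: 49.1
```

```bash
sed -i 's/\.4882,\.0552/.4868,.0552/' ft.py; python3 ft.py
```

```text
beta 130.5 r 0.0699 z 0.1685 Ftan 6.36 avg tan 6.36 rad 1.48 Fz -1.03 t 18.4
```

>>> carry_out(
  moves=[
    [-0.0207,-0.0207,0,0,0,0,-1],
    [-0.0184,-0.0228,0,0,0,0,-1],
    [-0.016,-0.0246,0,0,0,0,-1],
    [-0.0133,-0.0261,0,0,0,0,-1],
  ],
)

```text
time_s: 18.8
tool_pos: [0.5436, 0.0144, 0.1685]
tool_rot: [-1.592, -2.706, -0.005]
force: [4.4, 4.9, -1.4]
gripper_width: 0.02
grip_force: 49.0
```

```bash
python3 ft.py
```

```text
beta 154.7 r 0.0699 z 0.1685 Ftan 6.56 avg tan 6.56 rad 0.73 Fz -1.41 t 18.8
```

>>> carry_out(
  moves=[
    [-0.0105,-0.0274,0.006,0,0,0,-1],
    [-0.0076,-0.0283,0,0,0,0,-1],
    [-0.0046,-0.0289,0,0,0,0,-1],
    [-0.0015,-0.0293,0,0,0,0,-1],
  ],
)

```text
time_s: 19.2
tool_pos: [0.5227, -0.005, 0.1683]
tool_rot: [1.593, 2.706, 0.007]
force: [4.5, 3.8, 2.3]
gripper_width: 0.0197
grip_force: 49.6
```

```bash
python3 ft.py
```

```text
beta 178.2 r 0.0701 z 0.1683 Ftan 5.84 avg tan 5.84 rad -0.96 Fz 2.29 t 19.2
```

>>> carry_out(
  moves=[
    [0.0015,-0.0293,0,0,0,0,-1],
    [0.0046,-0.0289,0,0,0,0,-1],
    [0.0076,-0.0283,0,0,0,0,-1],
    [0.0105,-0.0274,0,0,0,0,-1],
  ],
)

```text
time_s: 19.6
tool_pos: [0.4953, -0.0144, 0.1684]
tool_rot: [1.593, 2.704, 0.005]
force: [6.9, 2.1, 0.9]
gripper_width: 0.0197
grip_force: 49.3
```

```bash
python3 ft.py
```

```text
beta 202.0 r 0.0701 z 0.1684 Ftan 7.07 avg tan 7.07 rad -1.23 Fz 0.94 t 19.6
```

>>> carry_out(
  moves=[
    [0.0133,-0.0261,0,0,0,0,-1],
    [0.016,-0.0246,0,0,0,0,-1],
    [0.0184,-0.0228,0,0,0,0,-1],
    [0.0207,-0.0207,0,0,0,0,-1],
  ],
)

```text
time_s: 20.0
tool_pos: [0.4665, -0.0119, 0.1685]
tool_rot: [1.593, 2.702, 0.002]
force: [6.3, -3.1, 0.6]
gripper_width: 0.0198
grip_force: 49.4
```

```bash
python3 ft.py
```

```text
beta 225.9 r 0.0701 z 0.1685 Ftan 6.88 avg tan 6.88 rad 1.11 Fz 0.62 t 20.0
```

>>> carry_out(
  moves=[
    [0.0228,-0.0184,0,0,0,0,-1],
    [0.0246,-0.016,0,0,0,0,-1],
    [0.0261,-0.0133,0,0,0,0,-1],
  ],
)

```text
time_s: 20.3
tool_pos: [0.4467, -0.0023, 0.1685]
tool_rot: [1.594, 2.701, -0.001]
force: [3.7, -3.8, 2.9]
gripper_width: 0.0196
grip_force: 49.5
```

```bash
python3 ft.py
```

```text
beta 243.9 r 0.0701 z 0.1685 Ftan 5.24 avg tan 5.24 rad 0.99 Fz 2.93 t 20.3
```

>>> carry_out(
  moves=[
    [0.0274,-0.0105,0,0,0,0,-1],
    [0.0283,-0.0076,0,0,0,0,-1],
    [0.0289,-0.0046,0,0,0,0,-1],
    [0.0293,-0.0015,0,0,0,0,-1],
  ],
)

```text
time_s: 20.7
tool_pos: [0.4266, 0.0192, 0.1684]
tool_rot: [1.595, 2.702, -0.005]
force: [2.2, -6.5, 5.9]
gripper_width: 0.0197
grip_force: 49.8
```

```bash
python3 ft.py
```

```text
beta 268.1 r 0.0701 z 0.1684 Ftan 6.73 avg tan 6.73 rad 1.43 Fz 5.94 t 20.7
```

>>> carry_out(
  moves=[
    [0.0293,0.0015,0,0,0,0,-1],
    [0.0289,0.0046,0,0,0,0,-1],
    [0.0283,0.0076,0,0,0,0,-1],
  ],
)

```text
time_s: 21.0
tool_pos: [0.4183, 0.0397, 0.1683]
tool_rot: [1.596, 2.703, -0.007]
force: [0.4, -5.9, 7.4]
gripper_width: 0.0199
grip_force: 50.1
```

```bash
python3 ft.py
```

```text
beta 286.2 r 0.0702 z 0.1683 Ftan 5.85 avg tan 5.85 rad 0.88 Fz 7.37 t 21.0
```

>>> carry_out(
  moves=[
    [0.0274,0.0105,0,0,0,0,-1],
    [0.0261,0.0133,0,0,0,0,-1],
    [0.0246,0.016,0,0,0,0,-1],
    [0.0228,0.0184,0,0,0,0,-1],
  ],
)

```text
time_s: 21.4
tool_pos: [0.4178, 0.0689, 0.1682]
tool_rot: [1.596, 2.705, -0.008]
force: [-1.8, -4.9, 8.9]
gripper_width: 0.0198
grip_force: 50.2
```

```bash
python3 ft.py
```

```text
beta 310.3 r 0.0703 z 0.1682 Ftan 5.18 avg tan 5.18 rad 0.8 Fz 8.91 t 21.4
```

>>> carry_out(
  moves=[
    [0.0207,0.0207,0,0,0,0,-1],
    [0.0184,0.0228,0,0,0,0,-1],
    [0.016,0.0246,0,0,0,0,-1],
  ],
)

```text
time_s: 21.7
tool_pos: [0.4253, 0.0895, 0.1681]
tool_rot: [-1.595, -2.705, 0.008]
force: [-4.2, -4.5, 10.5]
gripper_width: 0.0196
grip_force: 50.4
```

```bash
python3 ft.py
```

```text
beta 328.1 r 0.0704 z 0.1681 Ftan 5.96 avg tan 5.96 rad 1.45 Fz 10.52 t 21.7
```

>>> carry_out(
  moves=[
    [0.0133,0.0261,-0.005,0,0,0,-1],
    [0.0105,0.0274,0,0,0,0,-1],
    [0.0076,0.0283,0,0,0,0,-1],
    [0.0046,0.0289,0,0,0,0,-1],
  ],
)

```text
time_s: 22.1
tool_pos: [0.444, 0.1109, 0.1683]
tool_rot: [-1.593, -2.703, 0.01]
force: [-5.1, -2.6, 5.6]
gripper_width: 0.0195
grip_force: 50.1
```

```bash
python3 ft.py
```

```text
beta 351.5 r 0.0703 z 0.1683 Ftan 5.65 avg tan 5.65 rad 1.06 Fz 5.64 t 22.1
```

>>> carry_out(
  moves=[
    [0.0015,0.0293,0,0,0,0,-1],
    [-0.0015,0.0293,0,0,0,0,-1],
    [-0.0046,0.0289,0,0,0,0,-1],
  ],
)

```text
time_s: 22.4
tool_pos: [0.4633, 0.1213, 0.1683]
tool_rot: [-1.591, -2.702, 0.008]
force: [-6.3, 0.2, 7.2]
gripper_width: 0.0201
grip_force: 50.1
```

```bash
python3 ft.py
```

```text
beta 9.4 r 0.0702 z 0.1683 Ftan 5.89 avg tan 5.89 rad 2.29 Fz 7.21 t 22.4
```

Run:
```python
from h import *
a,d=env.capture("scene");np.save("scene2.npy",d)
s1=cv2.imread("pics/s1.png")
c=lambda im: cv2.resize(im[160:225,265:330],None,fx=6,fy=6,interpolation=cv2.INTER_CUBIC)
cv2.imwrite("pics/gap.png",np.hstack([c(s1),c(a[:,:,::-1])]))
```

```text
(no output)
```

View pics/gap.png

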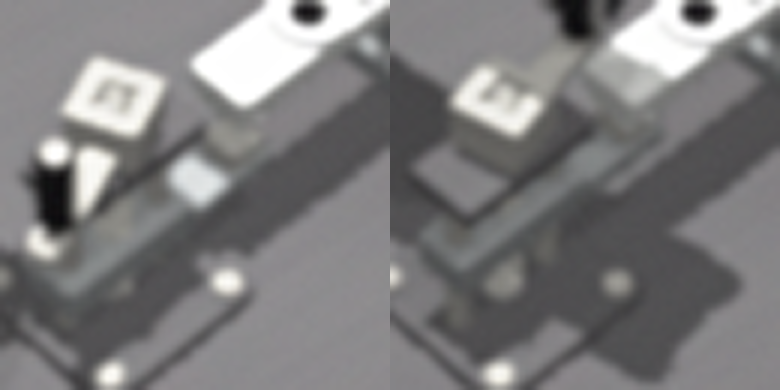

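The toe has risen: its end and pad at crop (640,135) are now just under the boss at (625,120), so contact is near. I'll continue in small steps.

>>> carry_out(
  moves=[
    [-0.0076,0.0283,0,0,0,0,-1],
    [-0.0105,0.0274,0,0,0,0,-1],
    [-0.0133,0.0261,0,0,0,0,-1],
  ],
)

```text
time_s: 22.75
tool_pos: [0.485, 0.1252, 0.1683]
tool_rot: [-1.59, -2.701, 0.006]
force: [-5.2, 2.4, 6.9]
gripper_width: 0.0198
grip_force: 50.0
```

```bash
python3 ft.py
```

```text
beta 27.5 r 0.0701 z 0.1683 Ftan 5.17 avg tan 5.17 rad 2.58 Fz 6.88 t 22.75
```

>>> carry_out(
  moves=[
    [-0.016,0.0246,0,0,0,0,-1],
    [-0.0184,0.0228,0,0,0,0,-1],
  ],
)

```text
time_s: 22.95
tool_pos: [0.4998, 0.124, 0.1684]
tool_rot: [-1.589, -2.702, 0.004]
force: [-6.3, 4.3, 5.3]
gripper_width: 0.0195
grip_force: 50.0
```

```bash
python3 ft.py
```

```text
beta 39.7 r 0.07 z 0.1684 Ftan 6.98 avg tan 6.98 rad 3.04 Fz 5.29 t 22.95
```

>>> carry_out(
  moves=[
    [-0.0207,0.0207,0,0,0,0,-1],
    [-0.0228,0.0184,0,0,0,0,-1],
  ],
)

```text
time_s: 23.15
tool_pos: [0.5139, 0.1197, 0.1684]
tool_rot: [-1.589, -2.702, 0.002]
force: [-4.7, 3.8, 4.7]
gripper_width: 0.0199
grip_force: 49.9
```

```bash
python3 ft.py
```

```text
beta 51.8 r 0.0699 z 0.1684 Ftan 5.82 avg tan 5.82 rad 1.66 Fz 4.65 t 23.15
```

>>> carry_out(
  moves=[
    [-0.0246,0.016,0,0,0,0,-1],
    [-0.0261,0.0133,0,0,0,0,-1],
  ],
)

```text
time_s: 23.35
tool_pos: [0.5269, 0.1124, 0.1684]
tool_rot: [-1.589, -2.702, 0.0]
force: [-3.2, 5.8, 4.7]
gripper_width: 0.0199
grip_force: 49.9
```

```bash
python3 ft.py
```

```text
beta 64.0 r 0.0699 z 0.1684 Ftan 5.97 avg tan 5.97 rad 2.89 Fz 4.7 t 23.35
```

>>> carry_out(
  moves=[
    [-0.0274,0.0105,0,0,0,0,-1],
    [-0.0283,0.0076,0,0,0,0,-1],
  ],
)

```text
time_s: 23.55
tool_pos: [0.538, 0.1027, 0.1684]
tool_rot: [-1.589, -2.703, -0.001]
force: [-2.4, 5.3, 4.3]
gripper_width: 0.0197
grip_force: 49.8
```

```bash
python3 ft.py
```

```text
beta 76.1 r 0.0699 z 0.1684 Ftan 5.52 avg tan 5.52 rad 1.85 Fz 4.3 t 23.55
```

>>> carry_out(
  moves=[
    [-0.0289,0.0046,0,0,0,0,-1],
    [-0.0293,0.0015,0,0,0,0,-1],
  ],
)

```text
time_s: 23.75
tool_pos: [0.5468, 0.091, 0.1685]
tool_rot: [-1.589, -2.703, -0.002]
force: [-1.7, 7.0, 2.6]
gripper_width: 0.0199
grip_force: 49.7
```

```bash
python3 ft.py
```

```text
beta 88.2 r 0.0699 z 0.1685 Ftan 6.86 avg tan 6.86 rad 2.16 Fz 2.63 t 23.75
```

>>> carry_out(
  moves=[
    [-0.0293,-0.0015,0,0,0,0,-1],
    [-0.0289,-0.0046,0,0,0,0,-1],
  ],
)

```text
time_s: 23.95
tool_pos: [0.5529, 0.0777, 0.1684]
tool_rot: [-1.589, -2.704, -0.004]
force: [-0.5, 6.6, 1.3]
gripper_width: 0.0196
grip_force: 49.7
```

```bash
python3 ft.py
```

```text
beta 100.2 r 0.0699 z 0.1684 Ftan 6.36 avg tan 6.36 rad 1.66 Fz 1.31 t 23.95
```

>>> carry_out(
  moves=[
    [-0.0283,-0.0076,0,0,0,0,-1],
    [-0.0274,-0.0105,0,0,0,0,-1],
  ],
)

```text
time_s: 24.15
tool_pos: [0.5562, 0.0635, 0.1684]
tool_rot: [-1.59, -2.704, -0.005]
force: [0.5, 6.4, 1.6]
gripper_width: 0.0195
grip_force: 49.5
```

```bash
python3 ft.py
```

```text
beta 112.2 r 0.0699 z 0.1684 Ftan 6.35 avg tan 6.35 rad 1.22 Fz 1.56 t 24.15
```

>>> carry_out(
  moves=[
    [-0.0261,-0.0133,0,0,0,0,-1],
    [-0.0246,-0.016,0,0,0,0,-1],
  ],
)

```text
time_s: 24.35
tool_pos: [0.5564, 0.0489, 0.1684]
tool_rot: [-1.59, -2.705, -0.006]
force: [2.2, 7.2, 0.0]
gripper_width: 0.0198
grip_force: 49.4
```

```bash
python3 ft.py
```

```text
beta 124.1 r 0.0699 z 0.1684 Ftan 7.38 avg tan 7.38 rad 1.52 Fz 0.04 t 24.35
```

>>> carry_out(
  moves=[
    [-0.0228,-0.0184,0.002,0,0,0,-1],
    [-0.0207,-0.0207,0,0,0,0,-1],
  ],
)

```text
time_s: 24.55
tool_pos: [0.5537, 0.0347, 0.1684]
tool_rot: [-1.591, -2.706, -0.008]
force: [3.4, 7.3, 1.5]
gripper_width: 0.02
grip_force: 49.5
```

```bash
python3 ft.py
```

```text
beta 136.0 r 0.0699 z 0.1684 Ftan 7.95 avg tan 7.95 rad 1.13 Fz 1.5 t 24.55
```

>>> carry_out(
  moves=[
    [-0.0184,-0.0228,0,0,0,0,-1],
    [-0.016,-0.0246,0,0,0,0,-1],
  ],
)

```text
time_s: 24.75
tool_pos: [0.548, 0.0214, 0.1684]
tool_rot: [-1.591, -2.707, -0.009]
force: [4.0, 6.8, -0.3]
gripper_width: 0.0197
grip_force: 49.5
```

```bash
python3 ft.py
```

```text
beta 147.9 r 0.07 z 0.1684 Ftan 7.84 avg tan 7.84 rad 0.23 Fz -0.34 t 24.75
```

>>> carry_out(
  moves=[
    [-0.0133,-0.0261,0,0,0,0,-1],
  ],
)

```text
time_s: 24.85
tool_pos: [0.5442, 0.0152, 0.1684]
tool_rot: [-1.592, -2.707, -0.009]
force: [4.5, 7.1, 0.2]
gripper_width: 0.0192
grip_force: 49.4
```

```bash
python3 ft.py
```

```text
beta 153.8 r 0.07 z 0.1684 Ftan 8.44 avg tan 8.44 rad -0.35 Fz 0.23 t 24.85
```

>>> carry_out(
  moves=[
    [-0.0105,-0.0274,0.002,0,0,0,-1],
  ],
)

```text
time_s: 24.95
tool_pos: [0.54, 0.0095, 0.1683]
tool_rot: [-1.593, -2.708, -0.01]
force: [5.1, 6.5, 2.4]
gripper_width: 0.0193
grip_force: 49.6
```

```bash
python3 ft.py
```

```text
beta 159.7 r 0.0701 z 0.1683 Ftan 8.23 avg tan 8.23 rad -0.37 Fz 2.43 t 24.95
```

>>> carry_out(
  moves=[
    [-0.0076,-0.0283,0,0,0,0,-1],
  ],
)

```text
time_s: 25.05
tool_pos: [0.535, 0.0044, 0.1684]
tool_rot: [1.592, 2.707, 0.01]
force: [6.0, 6.0, 0.0]
gripper_width: 0.0196
grip_force: 49.5
```

```bash
python3 ft.py
```

```text
beta 165.5 r 0.07 z 0.1684 Ftan 8.51 avg tan 8.51 rad -0.21 Fz 0.05 t 25.05
```

>>> carry_out(
  moves=[
    [-0.0046,-0.0289,0,0,0,0,-1],
  ],
)

```text
time_s: 25.15
tool_pos: [0.5295, -0.0003, 0.1684]
tool_rot: [1.592, 2.707, 0.01]
force: [7.1, 5.5, -0.1]
gripper_width: 0.0196
grip_force: 49.5
```

```bash
python3 ft.py
```

```text
beta 171.4 r 0.07 z 0.1684 Ftan 9.0 avg tan 9.0 rad -0.04 Fz -0.06 t 25.15
```

>>> carry_out(
  moves=[
    [-0.0015,-0.0293,0.002,0,0,0,-1],
    [0.0015,-0.0293,0,0,0,0,-1],
  ],
)

```text
time_s: 25.35
tool_pos: [0.5175, -0.0078, 0.1684]
tool_rot: [1.591, 2.705, 0.011]
force: [8.3, 5.3, 0.2]
gripper_width: 0.0201
grip_force: 49.5
```

```bash
python3 ft.py
```

```text
beta 183.0 r 0.0701 z 0.1684 Ftan 9.77 avg tan 9.77 rad -1.17 Fz 0.22 t 25.35
```

>>> carry_out(
  moves=[
    [0.0046,-0.0289,0,0,0,0,-1],
  ],
)

```text
time_s: 25.45
tool_pos: [0.5109, -0.0106, 0.1684]
tool_rot: [1.591, 2.704, 0.01]
force: [9.6, 4.4, 0.1]
gripper_width: 0.0195
grip_force: 49.5
```

```bash
python3 ft.py 4; python3 ft.py
```

```text
beta 188.9 r 0.0701 z 0.1684 Ftan 10.57 avg tan 7.28 rad -0.28 Fz 1.56 t 25.65
beta 189.8 r 0.0701 z 0.1683 Ftan 6.42 avg tan 6.42 rad 0.2 Fz 1.49 t 25.65
```

>>> carry_out(
  moves=[
    [0,0,0,0,0,0,1],
    [0,0,0,0,0,0,1],
    [0,0,0,0,0,0,1],
    [0,0,0,0,0,0,1],
    [0,0,-0.1,0,0,0,1],
    [0,0,-0.16,0,0,0,1],
    [0,0,-0.16,0,0,0,1],
    [0,0,0,0,0,0,1],
  ],
)

```text
time_s: 26.45
tool_pos: [0.5105, -0.012, 0.2781]
tool_rot: [1.59, 2.699, 0.008]
force: [0.3, -0.3, 0.0]
gripper_width: 0.0854
grip_force: 0.0
```

>>> carry_out(
  moves=[
    [0,-0.18,0,0,0,0,1],
    [0,-0.18,0,0,0,0,1],
    [0,-0.18,0,0,0,0,1],
    [0,0,0,0,0,0,1],
    [0,0,0,0,0,0,1],
  ],
)

```text
time_s: 26.95
tool_pos: [0.389, -0.0777, 0.2722]
tool_rot: [1.597, 2.705, 0.0]
force: [0.4, 0.3, -0.8]
gripper_width: 0.0853
grip_force: 0.0
```

```bash
python3 go.py .5 0 .25 119
python3 - <<'E'
from h import *
a,da=env.capture("scene");b,db=env.capture("top")
c=lambda im: cv2.resize(im[:,:,::-1],None,fx=6,fy=6,interpolation=cv2.INTER_CUBIC)
cv2.imwrite("pics/end.png",np.hstack([c(a[145:225,255:321]),c(b[205:285,235:301])]))
E
```

```text
pos [ 0.389  -0.0777  0.2722] yaw 118.88 tilt [-0.0001  0.0004] q [-0.2   0.02 -0.15  1.4   0.    0.87] F [ 0.36  0.28 -0.78] M [ 0.001 -0.024  0.003] t 26.95 w 0.0853
shares t [0.0576 0.539  0.0891] mm [ 14.4 134.8  22.3] az -0.002
```

View pics/end.png

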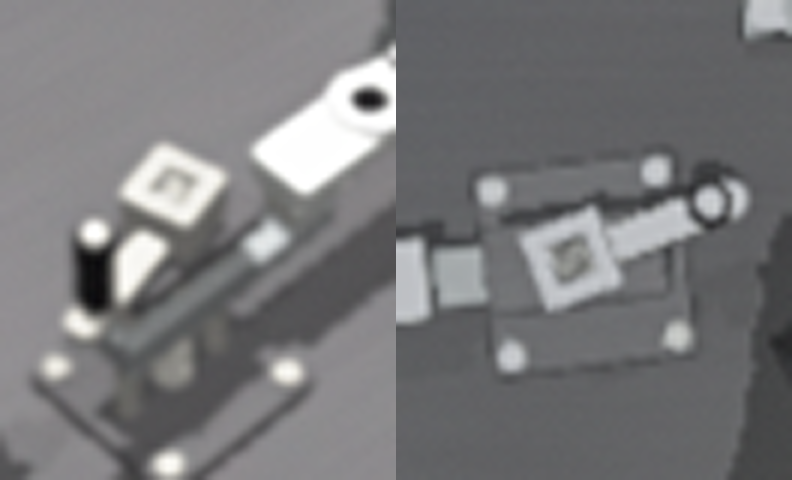

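The picture shows the crank on the drive (hub at scene crop 173,185), the pad up under the boss (265,240) and the gripper clear. Handing in.

```bash
python3 -c "
from station import env
print(env.close_job())"
```

```text
the job is handed in; nothing more can be done
None
```

The crank is seated on the large grey jack's drive and was wound clockwise about two turns until the pad met the boss; I gave it about a quarter turn more (roughly 90°), left the crank on and handed the job in; no score came back.

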